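Put away the yellow kitchen's kit

ROBOT

A 6-joint arm with a two-finger parallel gripper is mounted at the origin on the work surface. World frame = base frame: x ahead of the robot, y to its left, z up, the work surface at z = 0. Lengths are in m, angles in rad, forces in N, time in s.
With the tool pointing down it reaches from about 0.275 to 0.75 m from the base axis. Payload 10.2 kg.
Tool frame: the origin (TCP) lies at the centre of the arm's flange, where the gripper is bolted on; the fingertips stand 166 mm ahead of it and the grasp point (between the pads) lies 147 mm ahead of it; z points along the fingers, y is the line along which they close (so a half turn about z gives the same grasp; the last joint's range is limited). The gripper opens to 88 mm and grips with 3 to 60 N. Pads are 18 mm wide; open, the fingers measure 123 mm over their backs; the gripper's body (75 mm by 187 mm) begins 45 mm behind the grasp point.
Start: joints at [0.933, 0.313, 1.498, -0, 1.331, -0.223], TCP at [0.212, 0.48, 0.405] pointing down, gripper open.
Joint ranges: [-2.94, 2.94], [-0.97, 2.17], [0.19, 2.56], [-1.23, 4.37], [0.02, 3.11], [-2.88, 2.88]. Speed limits (rad/s): [2.39, 2.39, 3.01, 3.14, 3.14, 3.14].

INTERFACE

Orientations are given as a 3x3 rotation matrix whose columns are the frame's x, y, z axes.
In Python, from station import state, read_camera, hand_in gives the robot as it stands.
- The arm moves only by the tool step_arm, never from a script. Its argument "rows" is a list of rows, each an object with "gripper": the opening in per cent of the stroke, from 0 (shut) to 100 (fully open); "offset": the shift along the tool's x, y, z in mm, a list of three; "rotation": the turn, a rotation vector about the tool's x, y, z in rad, a list of three. A call has 1 to 5 rows; each row is the pose to reach, as a shift and turn from the pose commanded when the call began, along the tool's axes at that moment; what a row does not reach only later rows make up. A row lasts 1/10 s, in which the tool goes at most 50 mm and 8.59 degrees, less where a joint would pass 70% of its speed; a pose out of reach is approached as far as the arm can. A call with a gripper value outside its range is refused whole. The fingers move at their own pace and stop on an object; the grip force is fixed at half the most. Time passes only in rows, so rows that repeat a pose let the fingers close. It gives the time, the measured TCP pose, the force, the opening and the grip force at its end, in the units of the state.
- state(): the state, without advancing time (a new reading comes with each control period).
- read_camera(name): name is "side" or "top" or "wrist"; returns a dict with "img" (400x640x3 uint8, red, green, blue), "range_z" (400x640 float32, m along the optical axis (not along the pixel's ray), 0 where there is no reading), "fx", "fy", "cx", "cy" (pixels), "world_from_camera" (4x4, takes a point from camera to world coordinates). Camera axes: x right, y down, z forward; pixel columns grow to the right and rows downward; lengths in m; the calibration is good to about 2 mm. A picture is of the moment at which its call begins.
- hand_in(): hands the job in; it is judged then, once.
The state is a dict: "time": time; "q": joint angles; "qd": joint speeds; "effort": joint torques, N m; "ee_pos": TCP position; "ee_rot": TCP orientation; "contact_force": force on the tool from outside, world axes, zero at the start; "wrist_torque": the same for the moment, N m; "gripper_width": opening from 0.0 (shut) to 1.0 (fully open); "grip_force": force on a finger pad.
Only numpy, scipy, OpenCV 4.12 (cv2) and the standard library are available. Lean on these libraries where they do the work, as an engineer would, in place of code of your own. Each camera call takes 0.05 s, during which the arm holds its last target. There are 200 camera calls.

TASK

Put the yellow kitchen's four things away: in the yellow-edged tray, stand the yellow-lidded spice jar (set it down gently, it is glass) in the cork-lined bay, stand the yellow timer upright in the other square bay, and lay the yellow spatula flat in the long trough. Move the yellow recipe card from its dark wooden stand into the empty middle slot of the light wooden rack, upright between the green and red cards and fully down. The green jar, red timer and green spatula belong to other kitchens: leave them where they are.

Things in the scene. Friction and masses are not known exactly. Their poses are not given: they have to be found in the camera images.
- tray: fixed white tray with yellow edges, 200 (x) by 176 (y) mm; origin: centre of underside, z up. Floor 4 mm thick; walls 4 mm thick, tops 15 mm above the counter. In its frame: cork-lined bay (94 x 88 mm, cork top at 6 mm) centred x -49, y -40; plain white bay (94 x 88, floor at 4) centred x +49, y -40; long trough along x (192 x 76, floor at 4) centred x 0, y +46. Left or right of the robot.
- rack: fixed light-wood rack, 68 (x) by 124 (y) mm; origin: centre of underside, z up. Three slots along y, 19 mm apart, 13 wide, 115 long, rounded lips; floor at 12 mm, partition tops at 57. Middle slot (x 0, y 0) empty; x -19 holds a fixed green card, x +19 a red one: 6 thick, tops at 97 mm, 24 mm wide tabs up to 109 mm at y +28 (green), -28 (red).
- stand: fixed dark-wood recipe stand, 44 mm (x) by 80 mm (y) by 28 mm tall, origin at the centre of its underside, z up; the card stands in its 9 mm slot, which runs along y with its floor 8 mm above the counter.
- card: stiff yellow recipe card with white sheets, upright: 6 mm thick (x), 90 wide (y), main part 85 tall, and in the middle of its top edge a grip tab 36 wide (y), 10 thick (x), up to 115 mm above the underside; 90 g. Origin: centre of its lower edge, z up. Take it by the tab across its thickness and draw it straight up. Both faces alike.
- yellow_jar: small round spice jar of glass with a yellow lid, standing upright: 70 mm tall, glass 42 mm across, lid 46 mm across over the top 20 mm; 140 g. Origin: centre of its underside, z up. To be put away.
- green_jar: small round spice jar of glass with a green lid, standing upright: 70 mm tall, glass 42 mm across, lid 46 mm across over the top 20 mm; 140 g. Origin: centre of its underside, z up. Look-alike, to be left.
- yellow_timer: round yellow kitchen timer, a plain drum 56 mm across and 46 mm tall with a white dial on top; 120 g. Origin: centre of its underside, z up. To be put away.
- red_timer: round red kitchen timer, a plain drum 56 mm across and 46 mm tall with a white dial on top; 120 g. Origin: centre of its underside, z up. Look-alike, to be left.
- yellow_spatula: silicone spatula lying flat, all yellow, 165 mm long. Origin: middle of its length, on the underside; z up, x along it towards the blade. Handle (x from -83 to +35 mm) 18 mm wide and 20 mm tall, blade (x from +33 to +83 mm) 40 mm wide and 12 mm tall; it balances within 10 mm of the origin; 60 g. To be put away; it may point either way along the trough.
- green_spatula: silicone spatula lying flat, all green, 165 mm long. Origin: middle of its length, on the underside; z up, x along it towards the blade. Handle (x from -83 to +35 mm) 18 mm wide and 20 mm tall, blade (x from +33 to +83 mm) 40 mm wide and 12 mm tall; it balances within 10 mm of the origin; 60 g. Look-alike, to be left.
Things that resemble listed ones, but are neither listed nor needed, are in the scene too. What is shaped like the yellow_jar but blue or grey is not meant.

How it is judged:
At the end, for the whole second after the job is handed in: Yellow jar and timer upright (7 deg) on their bays' floors, spatula flat in the trough within 22 mm of its middle, card on the middle slot's floor (5 mm; 9 mm across, 16 mm along, 0.2 rad), all released and still; green jar, red timer and green spatula within 30 mm of their start (x of yellow_jar in the frame of tray between -0.075 and -0.023 m and y of yellow_jar in the frame of tray between -0.064 and -0.016 m and z of yellow_jar in the frame of tray between 0.002 and 0.01 m and angle between each of yellow_jar, yellow_timer, yellow_spatula's own z axis and vertical below 0.12 rad and linear speed of each of yellow_jar, yellow_timer, yellow_spatula, card below 0.02 m/s and angular speed of each of yellow_jar, yellow_timer, yellow_spatula, card below 0.2 rad/s and x of yellow_timer in the frame of tray between 0.027 and 0.071 m and y of yellow_timer in the frame of tray between -0.06 and -0.02 m and z of yellow_timer in the frame of tray between 0 and 0.008 m and x of yellow_spatula in the frame of tray between -0.022 and 0.022 m and y of yellow_spatula in the frame of tray between 0.014 and 0.078 m and z of yellow_spatula in the frame of tray between 0 and 0.008 m and x of card in the frame of rack between -0.009 and 0.009 m and y of card in the frame of rack between -0.016 and 0.016 m and z of card in the frame of rack between 0.008 and 0.017 m and angle between each of card, green_jar, red_timer, green_spatula's own z axis and vertical below 0.2 rad and angle between the x axis of card and the x axis of rack, either way round below 0.2 rad and distance of each of green_jar, red_timer, green_spatula from where it was at the start of the episode below 0.03 m); the robot touches nothing.
It fails at once if the green-lidded jar is shifted more than 30 mm or lifted (distance of green_jar from where it was at the start of the episode above 0.03 m).
It fails at once if the red timer is shifted more than 30 mm or lifted (distance of red_timer from where it was at the start of the episode above 0.03 m).
It fails at once if the green spatula is shifted more than 30 mm or lifted (distance of green_spatula from where it was at the start of the episode above 0.03 m).
It fails at once if the glass jar is dropped (moves faster than 0.55 m/s out of the fingers: a fall of some 15 mm or more) (linear speed of yellow_jar above 0.55 m/s and contact force between the fingers and yellow_jar below 0.05 N).
It also fails if it takes over 128 s, if anything falls off the work surface, if the arm or the gripper's body presses on something with over 40 N, if the wrist force passes 120 N, or if a joint passes its speed limit or range.

## Working session

There is one attempt and no reset: what is moved stays moved. The work goes in short steps, Python scripts to look and compute and a tool call to move; the robot and the scene stay as the last step left them, time stands still between calls to the robot, and variables do not carry over. Pictures are saved under pics/ and viewed, at most 14 in all, crops included, and the job is handed in when it is done.

Besides the shell and the picture viewer there is one more tool, called after "Request:" as name(argument=value, ...) on one line, values as JSON. step_arm: Moves the arm, as the interface text tells. Its arguments: {"type":"object","properties":{"rows":{"type":"array"}},"required":["rows"]}

```bash
ls; mkdir -p pics; python3 - <<'E'
from station import state, read_camera
import cv2, numpy as np
s=state();print({k:np.round(v,3).tolist() for k,v in s.items()})
for n in("top","side"):
    c=read_camera(n);cv2.imwrite(f"pics/{n}0.png",c["img"][:,:,::-1]);np.savez(f"/tmp/{n}0.npz",**c)
    print(n,c["fx"],c["fy"],c["cx"],c["cy"],np.round(c["world_from_camera"],3).tolist())
E
```

```text
pics
{'time': 0.0, 'q': [0.933, 0.313, 1.498, 0.0, 1.331, -0.223], 'qd': [-0.0, -0.0, 0.0, 0.0, 0.002, -0.0], 'effort': [-0.001, -40.221, -25.227, 0.069, 0.035, -0.0], 'ee_pos': [0.212, 0.48, 0.404], 'ee_rot': [[-0.915, 0.403, -0.001], [0.403, 0.915, -0.001], [0.0, -0.001, -1.0]], 'contact_force': [-0.388, -0.201, -0.323], 'wrist_torque': [-0.053, 0.027, -0.034], 'grip_force': 0.0, 'gripper_width': 1.002}
top 477.8975664266667 477.8975664266667 320.49553981672153 195.30644422018543 [[-0.023, -0.986, 0.166, 0.373], [-1.0, 0.02, -0.018, 0.011], [0.014, -0.166, -0.986, 0.963], [0.0, 0.0, 0.0, 1.0]]
side 483.2394210539219 483.2394210539219 320.33297018143196 194.853006963337 [[0.877, -0.345, 0.334, 0.141], [-0.481, -0.631, 0.608, -0.714], [0.001, -0.694, -0.72, 0.861], [0.0, 0.0, 0.0, 1.0]]
```

View pics/top0.png

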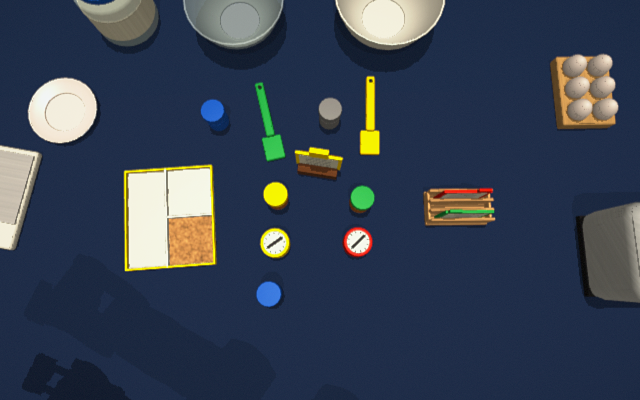

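View pics/side0.png

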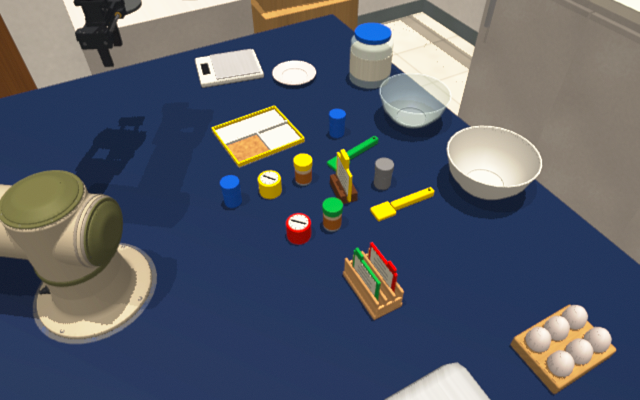

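Top view: the yellow jar is at px (275,195), the yellow timer at (275,243), the yellow spatula at (370,115) and the card in its stand at (318,162). The tray spans (125–215, 166–270) with the cork bay at lower right, and the rack is at (460,207). The green and red look-alikes stand beside the yellow ones, and the side view agrees.

```bash
cat > h.py <<'E'
import numpy as np, cv2
def cloud(c):
    v,u=np.mgrid[0:400,0:640]; z=c["range_z"]
    P=np.stack([(u-c["cx"])/c["fx"]*z,(v-c["cy"])/c["fy"]*z,z],-1)
    T=c["world_from_camera"]; return P@T[:3,:3].T+T[:3,3]
def ray(c,u,v,h):
    T=c["world_from_camera"]; u=np.asarray(u,float);v=np.asarray(v,float)
    d=np.stack([(u-c["cx"])/c["fx"],(v-c["cy"])/c["fy"],np.ones_like(u)],-1)@T[:3,:3].T
    return T[:3,3]+d*((h-T[2,3])/d[...,2])[...,None]
HUE={"yellow":(22,36),"green":(45,85),"blue":(100,125)}
def mask(c,col):
    hsv=cv2.cvtColor(c["img"],cv2.COLOR_RGB2HSV);H,S,V=[hsv[...,i] for i in range(3)]
    if col=="red": m=((H<6)|(H>174))
    else: m=(H>=HUE[col][0])&(H<=HUE[col][1])
    return (m&(S>130)&(V>90)).astype(np.uint8)
def blobs(c,col,amin=25):
    n,l,st,ce=cv2.connectedComponentsWithStats(mask(c,col))
    return [(l==i,st[i],ce[i]) for i in range(1,n) if st[i,4]>=amin]
E
python3 - <<'E'
import numpy as np,cv2
from h import *
for n in("top","side"):
    c=dict(np.load(f"/tmp/{n}0.npz"));W=cloud(c)
    print(n,"valid",(c["range_z"]>0).mean(),"table z",np.median(W[300:340,300:400,2]) if n=="top" else "")
    for col in("yellow","green","red"):
        for m,st,ce in blobs(c,col):
            p=W[m&(c["range_z"]>0)];zt=np.percentile(p[:,2],90)
            q=p[p[:,2]>zt-.006]
            pts=np.argwhere(m)[:,::-1].astype(np.float32);r=cv2.minAreaRect(pts)
            print(col,st.tolist(),"ztop %.3f"%zt,"c",q.mean(0).round(3),"mid",((q.min(0)+q.max(0))/2).round(3),"rect",ray(c,*np.array(cv2.boxPoints(r)).T,max(zt,0))[:,:2].round(3).tolist())
E
```

```text
top valid 0.9959453125 table z -1.5701013806157516e-05
yellow [360, 76, 20, 79, 983] ztop 0.021 c [ 0.719 -0.112  0.019] mid [ 0.699 -0.108  0.02 ] rect [[0.782, -0.094], [0.781, -0.134], [0.613, -0.126], [0.614, -0.088]]
yellow [295, 147, 48, 23, 389] ztop 0.124 c [ 0.594 -0.002  0.123] mid [ 0.594 -0.002  0.123] rect [[0.574, 0.044], [0.608, 0.039], [0.593, -0.047], [0.56, -0.041]]
yellow [124, 165, 93, 106, 1149] ztop 0.017 c [0.496 0.3   0.015] mid [0.495 0.297 0.016] rect [[0.596, 0.395], [0.599, 0.212], [0.394, 0.201], [0.391, 0.378]]
yellow [263, 182, 25, 25, 492] ztop 0.072 c [0.527 0.081 0.07 ] mid [0.526 0.081 0.07 ] rect [[0.55, 0.104], [0.549, 0.058], [0.503, 0.059], [0.504, 0.104]]
yellow [260, 228, 30, 30, 297] ztop 0.048 c [0.435 0.085 0.046] mid [0.437 0.086 0.046] rect [[0.465, 0.112], [0.464, 0.057], [0.409, 0.057], [0.41, 0.112]]
green [255, 82, 30, 79, 909] ztop 0.021 c [0.71  0.105 0.02 ] mid [0.691 0.098 0.021] rect [[0.767, 0.137], [0.776, 0.098], [0.611, 0.064], [0.603, 0.102]]
green [351, 185, 24, 25, 462] ztop 0.072 c [ 0.517 -0.084  0.07 ] mid [ 0.517 -0.08
[... 1687 characters left out ...]
.106], [0.612, 0.059], [0.591, 0.07]]
green [322, 197, 21, 20, 343] ztop 0.074 c [ 0.517 -0.086  0.072] mid [ 0.517 -0.084  0.072] rect [[0.507, -0.055], [0.547, -0.077], [0.518, -0.126], [0.48, -0.105]]
green [354, 247, 27, 53, 227] ztop 0.110 c [ 0.482 -0.25   0.11 ] mid [ 0.483 -0.25   0.109] rect [[0.473, -0.237], [0.496, -0.236], [0.475, -0.354], [0.454, -0.354]]
red [286, 213, 25, 31, 415] ztop 0.048 c [ 0.435 -0.081  0.047] mid [ 0.436 -0.075  0.048] rect [[0.424, -0.039], [0.471, -0.065], [0.431, -0.141], [0.386, -0.116]]
red [369, 242, 28, 49, 268] ztop 0.109 c [ 0.519 -0.307  0.109] mid [ 0.52  -0.306  0.108] rect [[0.492, -0.245], [0.526, -0.237], [0.523, -0.346], [0.491, -0.352]]
```

```bash
python3 - <<'E'
import numpy as np,cv2
from h import *
def line(p):
    vx,vy,x,y=cv2.fitLine(p[:,:2].astype(np.float32),cv2.DIST_L2,0,.01,.01).ravel();return np.degrees(np.arctan2(vy,vx)).round(1),(x.round(4),y.round(4))
for n in("top","side"):
    c=dict(np.load(f"/tmp/{n}0.npz"));W=cloud(c);ok=c["range_z"]>0
    y=mask(c,"yellow")>0
    box=lambda a,b,e,f,z0,z1:ok&(W[...,0]>a)&(W[...,0]<b)&(W[...,1]>e)&(W[...,1]<f)&(W[...,2]>z0)&(W[...,2]<z1)
    t=W[box(.35,.65,.18,.42,.011,.02)&y];r=cv2.minAreaRect(t[:,:2].astype(np.float32));print(n,"tray",np.round(r[0],4),np.round(r[1],4),round(r[2],2))
    k=W[box(.5,.68,-.08,.08,.118,.13)&y];print("tab",line(k),len(k),np.ptp(k[:,:2],axis=0))
    k=W[box(.5,.68,-.08,.08,.088,.1)&y];print("shoulder",line(k),len(k))
    for col in("green","red"):
        m=mask(c,col)>0
        k=W[box(.4,.6,-.4,-.2,.092,.102)&m];print(col,"card",line(k),k[:,:2].min(0),k[:,:2].max(0),len(k))
    r=W[box(.4,.6,-.4,-.2,.05,.062)];q=cv2.minAreaRect(r[:,:2].astype(np.float32));print("rack",np.round(q[0],4),np.round(q[1],4),q[2])
    for nm,x in(("ysp",(.58,.8,-.16,-.06)),):
        h=W[box(*x,.016,.03)&y];b=W[box(*x,.008,.0145)&y];print(nm,line(h),h[:,:2].min(0),h[:,:2].max(0),"blade",b.mean(0),b.min(0),b.max(0))
E
```

```text
top tray [0.4953 0.297 ] [0.2006 0.1774] 3.05
tab (np.float32(79.6), (np.float32(0.5943), np.float32(-0.0021))) 115 [0.01391294 0.03445539]
shoulder (np.float32(79.9), (np.float32(0.5938), np.float32(-0.0022))) 124
green card (np.float32(89.4), (np.float32(0.4828), np.float32(-0.2861))) [ 0.48009715 -0.32072501] [ 0.48583288 -0.23183458] 105
red card (np.float32(88.4), (np.float32(0.5201), np.float32(-0.2672))) [ 0.51712587 -0.32156398] [ 0.52326989 -0.23179922] 126
rack [ 0.5013 -0.2764] [0.1239 0.0628] 89.32349395751953
ysp (np.float32(-2.6), (np.float32(0.7208), np.float32(-0.1127))) [ 0.61897269 -0.12315763] [ 0.78010838 -0.09312584] blade [ 0.64169607 -0.10938876  0.01155888] [ 0.61625444 -0.13027555  0.00800581] [ 0.74665092 -0.08881981  0.01449381]
side tray [0.4963 0.2966] [0.2021 0.1872] 2.31
tab (np.float32(78.7), (np.float32(0.5945), np.float32(-0.0051))) 60 [0.0158312  0.03530754]
shoulder (np.float32(80.5), (np.float32(0.5925), np.float32(-0.0112))) 70
green card (np.float32(-90.0), (np.float32(0.4819), np.float32(-0.2853))) [ 0.47885429 -0.32306938] [ 0.48631345 -0.23142485] 127
red card (np.float32(88.8), (np.float32(0.5196), np.float32(-0.2765))) [ 0.51641286 -0.3226257 ] [ 0.52438418 -0.23236308] 138
rack [ 0.5011 -0.278 ] [0.0641 0.1236] 0.4126463830471039
ysp (np.float32(-2.4), (np.float32(0.7144), np.float32(-0.1154))) [ 0.61798494 -0.13026592] [ 0.78466419 -0.09493663] blade [ 0.66143241 -0.11426169  0.01222378] [ 0.61629005 -0.13187446  0.00801322] [ 0.78121912 -0.08868441  0.0144971 ]
```

Request:
step_arm(rows=[{"gripper": 100, "offset": [-38, -28, 0], "rotation": [0, 0, -0.083]}, {"gripper": 100, "offset": [-76, -56, 0], "rotation": [0, 0, -0.166]}, {"gripper": 100, "offset": [-114, -84, 0], "rotation": [0, 0, -0.249]}, {"gripper": 100, "offset": [-152, -112, 0], "rotation": [0, 0, -0.332]}, {"gripper": 100, "offset": [-190, -140, 0], "rotation": [0, 0, -0.415]}])

```text
time: 0.6
ee_pos: [0.3295, 0.2741, 0.4046]
ee_rot: [[-1.0, -0.004, -0.0], [-0.004, 1.0, -0.0], [0.0, -0.0, -1.0]]
contact_force: [1.5, 1.0, -0.6]
gripper_width: 0.999
grip_force: 0.0
```

Request:
step_arm(rows=[{"gripper": 100, "offset": [-22, -38, 0], "rotation": [0, 0, 0]}, {"gripper": 100, "offset": [-44, -76, 0], "rotation": [0, 0, 0]}, {"gripper": 100, "offset": [-66, -114, 0], "rotation": [0, 0, 0]}, {"gripper": 100, "offset": [-88, -152, 0], "rotation": [0, 0, 0]}, {"gripper": 100, "offset": [-107, -190, 0], "rotation": [0, 0, 0]}])

```text
time: 1.1
ee_pos: [0.4367, 0.084, 0.4046]
ee_rot: [[-1.0, 0.0, -0.0], [0.0, 1.0, 0.0], [0.0, 0.0, -1.0]]
contact_force: [-0.4, 0.4, 0.1]
gripper_width: 0.996
grip_force: 0.0
```

Request:
step_arm(rows=[{"gripper": 100, "offset": [0, 0, 40], "rotation": [0, 0, 0]}, {"gripper": 100, "offset": [0, 0, 80], "rotation": [0, 0, 0]}, {"gripper": 100, "offset": [0, 0, 120], "rotation": [0, 0, 0]}, {"gripper": 100, "offset": [0, 0, 120], "rotation": [0, 0, 0]}])

```text
time: 1.5
ee_pos: [0.435, 0.0857, 0.2811]
ee_rot: [[-1.0, 0.0, -0.009], [0.0, 1.0, 0.001], [0.009, 0.001, -1.0]]
contact_force: [-0.1, 0.6, -0.2]
gripper_width: 0.999
grip_force: 0.0
```

```bash
python3 - <<'E'
from station import state, read_camera
from h import *
c=read_camera("wrist");cv2.imwrite("pics/w1.png",c["img"][:,:,::-1]);W=cloud(c);s=state();print(s["ee_pos"],s["ee_rot"].round(3) if hasattr(s["ee_rot"],"round") else s["ee_rot"])
print(c["world_from_camera"].round(3).tolist())
for m,st,ce in blobs(c,"yellow",200):
    p=W[m&(c["range_z"]>0)];zt=np.percentile(p[:,2],90);q=p[p[:,2]>zt-.006];print(st.tolist(),q.min(0).round(3),q.max(0).round(3))
E
```

```text
[0.43587369 0.08578582 0.28385787] [[-1.    -0.    -0.004]
 [-0.     1.     0.   ]
 [ 0.004  0.    -1.   ]]
[[0.001, 0.965, 0.261, 0.365], [1.0, -0.001, 0.001, 0.085], [0.001, 0.261, -0.965, 0.262], [0.0, 0.0, 0.0, 1.0]]
[468, 147, 172, 121, 2588] [0.394 0.144 0.01 ] [0.487 0.322 0.146]
[280, 168, 81, 89, 2517] [0.409 0.058 0.041] [0.464 0.113 0.048]
[281, 331, 68, 41, 2587] [0.413 0.058 0.065] [0.539 0.104 0.207]
[461, 337, 13, 35, 290] [0.416 0.115 0.01 ] [0.591 0.217 0.206]
```

Request:
step_arm(rows=[{"gripper": 100, "offset": [0, 0, 40], "rotation": [0, 0, 0]}, {"gripper": 100, "offset": [0, 0, 80], "rotation": [0, 0, 0]}, {"gripper": 100, "offset": [0, 0, 110], "rotation": [0, 0, 0]}, {"gripper": 100, "offset": [0, 0, 110], "rotation": [0, 0, 0]}, {"gripper": 0, "offset": [0, 0, 110], "rotation": [0, 0, 0]}])

```text
time: 2.05
ee_pos: [0.4371, 0.0858, 0.1767]
ee_rot: [[-1.0, -0.0, 0.002], [-0.0, 1.0, -0.0], [-0.002, -0.0, -1.0]]
contact_force: [-0.2, 0.3, 0.1]
gripper_width: 0.933
grip_force: 0.0
```

Request:
step_arm(rows=[{"gripper": 0, "offset": [0, 0, 0], "rotation": [0, 0, 0]}, {"gripper": 0, "offset": [0, 0, 0], "rotation": [0, 0, 0]}, {"gripper": 0, "offset": [0, 0, 0], "rotation": [0, 0, 0]}, {"gripper": 0, "offset": [0, 0, 0], "rotation": [0, 0, 0]}])

```text
time: 2.45
ee_pos: [0.4364, 0.0858, 0.1756]
ee_rot: [[-1.0, -0.0, 0.002], [-0.0, 1.0, -0.0], [-0.002, -0.0, -1.0]]
contact_force: [-1.8, 0.1, 8.5]
gripper_width: 0.628
grip_force: 30.0
```

Request:
step_arm(rows=[{"gripper": 90, "offset": [0, 0, 0], "rotation": [0, 0, 0]}, {"gripper": 90, "offset": [0, 0, 0], "rotation": [0, 0, 0]}, {"gripper": 90, "offset": [0, 0, -9], "rotation": [0, 0, 0]}, {"gripper": 90, "offset": [0, 0, -9], "rotation": [0, 0, 0]}, {"gripper": 0, "offset": [0, 0, -9], "rotation": [0, 0, 0]}])

```text
time: 2.95
ee_pos: [0.4361, 0.0858, 0.184]
ee_rot: [[-1.0, -0.0, 0.001], [-0.0, 1.0, -0.0], [-0.001, -0.0, -1.0]]
contact_force: [0.1, -0.0, 0.3]
gripper_width: 0.832
grip_force: 0.0
```

Request:
step_arm(rows=[{"gripper": 0, "offset": [0, 0, 0], "rotation": [0, 0, 0]}, {"gripper": 0, "offset": [0, 0, 0], "rotation": [0, 0, 0]}, {"gripper": 0, "offset": [0, 0, 0], "rotation": [0, 0, 0]}, {"gripper": 0, "offset": [0, 0, 0], "rotation": [0, 0, 0]}, {"gripper": 0, "offset": [0, 0, -20], "rotation": [0, 0, 0]}])

```text
time: 3.45
ee_pos: [0.4355, 0.0858, 0.2023]
ee_rot: [[-1.0, -0.0, -0.005], [-0.0, 1.0, 0.0], [0.005, 0.0, -1.0]]
contact_force: [0.1, -1.0, -0.5]
gripper_width: 0.624
grip_force: 30.0
```

Request:
step_arm(rows=[{"gripper": 0, "offset": [0, 0, -40], "rotation": [0, 0, 0]}, {"gripper": 0, "offset": [0, 0, -80], "rotation": [0, 0, 0]}, {"gripper": 0, "offset": [0, 0, -120], "rotation": [0, 0, 0]}, {"gripper": 0, "offset": [-20, 35, -130], "rotation": [0, 0, 0]}, {"gripper": 0, "offset": [-42, 70, -130], "rotation": [0, 0, 0]}])

```text
time: 3.95
ee_pos: [0.4786, 0.1564, 0.3361]
ee_rot: [[-1.0, 0.002, 0.004], [0.002, 1.0, 0.0], [-0.004, 0.0, -1.0]]
contact_force: [0.9, -0.7, -1.2]
gripper_width: 0.631
grip_force: 30.0
```

Request:
step_arm(rows=[{"gripper": 0, "offset": [-22, 35, 0], "rotation": [0, 0, 0]}, {"gripper": 0, "offset": [-45, 70, 0], "rotation": [0, 0, 0]}, {"gripper": 0, "offset": [-69, 104, 0], "rotation": [0, 0, 0]}, {"gripper": 0, "offset": [-69, 104, 30], "rotation": [0, 0, 0]}, {"gripper": 0, "offset": [-69, 104, 60], "rotation": [0, 0, 0]}])

```text
time: 4.45
ee_pos: [0.5472, 0.2608, 0.2725]
ee_rot: [[-1.0, -0.002, 0.001], [-0.002, 1.0, 0.0], [-0.001, 0.0, -1.0]]
contact_force: [0.1, 0.1, -1.3]
gripper_width: 0.627
grip_force: 30.0
```

Request:
step_arm(rows=[{"gripper": 0, "offset": [0, 0, 20], "rotation": [0, 0, 0]}, {"gripper": 0, "offset": [0, 0, 40], "rotation": [0, 0, 0]}, {"gripper": 0, "offset": [0, 0, 60], "rotation": [0, 0, 0]}, {"gripper": 0, "offset": [0, 0, 70], "rotation": [0, 0, 0]}, {"gripper": 0, "offset": [0, 0, 70], "rotation": [0, 0, 0]}])

```text
time: 4.95
ee_pos: [0.5468, 0.2597, 0.2024]
ee_rot: [[-1.0, -0.0, -0.003], [-0.0, 1.0, -0.001], [0.003, -0.001, -1.0]]
contact_force: [-0.2, -0.2, -1.2]
gripper_width: 0.628
grip_force: 30.0
```

Request:
step_arm(rows=[{"gripper": 0, "offset": [0, 0, 8], "rotation": [0, 0, 0]}, {"gripper": 0, "offset": [0, 0, 14], "rotation": [0, 0, 0]}, {"gripper": 0, "offset": [0, 0, 14], "rotation": [0, 0, 0]}, {"gripper": 85, "offset": [0, 0, 14], "rotation": [0, 0, 0]}, {"gripper": 85, "offset": [0, 0, 14], "rotation": [0, 0, 0]}])

```text
time: 5.45
ee_pos: [0.5472, 0.2599, 0.1903]
ee_rot: [[-1.0, -0.0, 0.001], [-0.0, 1.0, 0.0], [-0.001, 0.0, -1.0]]
contact_force: [-0.1, 0.3, -0.5]
gripper_width: 0.787
grip_force: 0.0
```

Request:
step_arm(rows=[{"gripper": 85, "offset": [0, 0, 0], "rotation": [0, 0, 0]}, {"gripper": 85, "offset": [0, 0, 0], "rotation": [0, 0, 0]}, {"gripper": 85, "offset": [0, 0, -20], "rotation": [0, 0, 0]}, {"gripper": 85, "offset": [0, 0, -60], "rotation": [0, 0, 0]}, {"gripper": 85, "offset": [0, 0, -100], "rotation": [0, 0, 0]}])

```text
time: 5.95
ee_pos: [0.5469, 0.2597, 0.2907]
ee_rot: [[-1.0, -0.0, -0.001], [-0.0, 1.0, -0.0], [0.001, -0.0, -1.0]]
contact_force: [0.6, -0.3, 0.9]
gripper_width: 0.853
grip_force: 0.0
```

Request:
step_arm(rows=[{"gripper": 100, "offset": [0, -40, -30], "rotation": [0, 0, 0]}, {"gripper": 100, "offset": [4, -85, -50], "rotation": [0, 0, 0]}, {"gripper": 100, "offset": [8, -130, -50], "rotation": [0, 0, 0]}, {"gripper": 100, "offset": [20, -179, -50], "rotation": [0, 0, 0]}, {"gripper": 100, "offset": [20, -179, -50], "rotation": [0, 0, 0]}])

```text
time: 6.45
ee_pos: [0.5265, 0.0767, 0.3401]
ee_rot: [[-1.0, 0.005, -0.0], [0.005, 1.0, -0.001], [-0.0, -0.001, -1.0]]
contact_force: [0.5, 0.9, -0.2]
gripper_width: 1.001
grip_force: 0.0
```

```bash
cat > look.py <<'E'
import sys
from station import state, read_camera
from h import *
nm=sys.argv[1]; c=read_camera(nm);cv2.imwrite(f"pics/{sys.argv[2]}.png",c["img"][:,:,::-1]);W=cloud(c);s=state();print(np.round(s["ee_pos"],4),s["gripper_width"],round(s["time"],2))
for m,st,ce in blobs(c,"yellow",40):
    p=W[m&(c["range_z"]>0)];zt=np.percentile(p[:,2],90);q=p[p[:,2]>zt-.006];print(st.tolist(),q.min(0).round(3),q.max(0).round(3),((q.min(0)+q.max(0))/2).round(4))
E
python3 look.py top t1; python3 look.py wrist w2
```

```text
[0.5269 0.0787 0.3402] 0.9998516189567563 6.5
[360, 76, 20, 79, 996] [ 0.619 -0.126  0.015] [ 0.781 -0.096  0.025] [ 0.6998 -0.1109  0.0199]
[331, 155, 12, 15, 84] [ 0.585 -0.046  0.088] [ 0.593 -0.026  0.095] [ 0.589  -0.036   0.0917]
[124, 166, 62, 105, 670] [0.384 0.134 0.011] [0.597 0.389 0.514] [0.4904 0.2619 0.2627]
[170, 174, 15, 26, 84] [0.45  0.139 0.047] [0.574 0.286 0.501] [0.5117 0.2128 0.274 ]
[0.5271 0.0802 0.3401] 1.0049841789516758 6.55
[455, 22, 185, 233, 6354] [0.516 0.136 0.044] [0.575 0.286 0.194] [0.5455 0.2113 0.119 ]
[296, 166, 59, 61, 2792] [0.504 0.059 0.065] [0.549 0.104 0.073] [0.5266 0.0815 0.0688]
[556, 182, 84, 68, 1017] [0.54  0.309 0.01 ] [0.594 0.389 0.017] [0.5671 0.349  0.0135]
[219, 253, 67, 44, 623] [0.5   0.003 0.092] [0.597 0.063 0.251] [0.5486 0.0328 0.1714]
[119, 266, 42, 31, 821] [ 0.497 -0.126  0.007] [0.646 0.034 0.251] [ 0.5715 -0.0462  0.1292]
```

Request:
step_arm(rows=[{"gripper": 100, "offset": [0, 0, 40], "rotation": [0, 0, 0]}, {"gripper": 100, "offset": [0, 0, 80], "rotation": [0, 0, 0]}, {"gripper": 100, "offset": [0, 0, 115], "rotation": [0, 0, 0]}, {"gripper": 100, "offset": [0, 0, 135], "rotation": [0, 0, 0]}, {"gripper": 100, "offset": [0, 0, 135], "rotation": [0, 0, 0]}])

```text
time: 7.05
ee_pos: [0.5266, 0.0821, 0.2022]
ee_rot: [[-1.0, -0.002, -0.005], [-0.002, 1.0, 0.0], [0.005, 0.001, -1.0]]
contact_force: [-0.6, 0.1, -0.7]
gripper_width: 1.002
grip_force: 0.0
```

Request:
step_arm(rows=[{"gripper": 0, "offset": [0, 0, 0], "rotation": [0, 0, 0]}, {"gripper": 0, "offset": [0, 0, 0], "rotation": [0, 0, 0]}, {"gripper": 0, "offset": [0, 0, 0], "rotation": [0, 0, 0]}, {"gripper": 0, "offset": [0, 0, 0], "rotation": [0, 0, 0]}, {"gripper": 0, "offset": [0, 0, 0], "rotation": [0, 0, 0]}])

```text
time: 7.55
ee_pos: [0.5272, 0.0808, 0.2052]
ee_rot: [[-1.0, -0.0, 0.001], [-0.0, 1.0, -0.0], [-0.001, -0.0, -1.0]]
contact_force: [0.2, -0.7, 0.4]
gripper_width: 0.572
grip_force: 0.0
```

Request:
step_arm(rows=[{"gripper": 0, "offset": [0, 0, 0], "rotation": [0, 0, 0]}, {"gripper": 0, "offset": [0, 0, 0], "rotation": [0, 0, 0]}, {"gripper": 0, "offset": [0, 0, -10], "rotation": [0, 0, 0]}, {"gripper": 0, "offset": [0, 0, -30], "rotation": [0, 0, 0]}, {"gripper": 0, "offset": [0, 0, -30], "rotation": [0, 0, 0]}])

```text
time: 8.05
ee_pos: [0.5276, 0.0808, 0.237]
ee_rot: [[-1.0, -0.0, 0.004], [-0.0, 1.0, -0.0], [-0.004, -0.0, -1.0]]
contact_force: [0.1, 0.7, -0.6]
gripper_width: 0.505
grip_force: 30.0
```

Request:
step_arm(rows=[{"gripper": 0, "offset": [0, 0, -30], "rotation": [0, 0, 0]}, {"gripper": 0, "offset": [0, 0, -60], "rotation": [0, 0, 0]}, {"gripper": 0, "offset": [10, 20, -80], "rotation": [0, 0, 0]}, {"gripper": 0, "offset": [25, 55, -80], "rotation": [0, 0, 0]}, {"gripper": 0, "offset": [40, 90, -80], "rotation": [0, 0, 0]}])

```text
time: 8.55
ee_pos: [0.4865, 0.1715, 0.3148]
ee_rot: [[-1.0, 0.001, 0.001], [0.001, 1.0, 0.0], [-0.001, 0.0, -1.0]]
contact_force: [0.9, 0.1, 0.3]
gripper_width: 0.508
grip_force: 30.0
```

Request:
step_arm(rows=[{"gripper": 0, "offset": [15, 35, 0], "rotation": [0, 0, 0]}, {"gripper": 0, "offset": [30, 65, 0], "rotation": [0, 0, 0]}, {"gripper": 0, "offset": [38, 83, 10], "rotation": [0, 0, 0]}, {"gripper": 0, "offset": [38, 83, 40], "rotation": [0, 0, 0]}, {"gripper": 0, "offset": [38, 83, 65], "rotation": [0, 0, 0]}])

```text
time: 9.05
ee_pos: [0.4484, 0.2543, 0.2483]
ee_rot: [[-1.0, -0.002, -0.0], [-0.002, 1.0, -0.0], [0.0, -0.0, -1.0]]
contact_force: [0.5, -0.3, -0.7]
gripper_width: 0.508
grip_force: 30.0
```

Request:
step_arm(rows=[{"gripper": 0, "offset": [0, 0, 15], "rotation": [0, 0, 0]}, {"gripper": 0, "offset": [0, 0, 25], "rotation": [0, 0, 0]}, {"gripper": 0, "offset": [0, 0, 30], "rotation": [0, 0, 0]}, {"gripper": 0, "offset": [0, 0, 30], "rotation": [0, 0, 0]}, {"gripper": 0, "offset": [0, 0, 30], "rotation": [0, 0, 0]}])

```text
time: 9.55
ee_pos: [0.4493, 0.2538, 0.2203]
ee_rot: [[-1.0, -0.0, 0.001], [-0.0, 1.0, 0.0], [-0.001, 0.0, -1.0]]
contact_force: [-0.5, -0.6, -1.5]
gripper_width: 0.506
grip_force: 30.0
```

Request:
step_arm(rows=[{"gripper": 0, "offset": [0, 0, 3], "rotation": [0, 0, 0]}, {"gripper": 0, "offset": [0, 0, 6], "rotation": [0, 0, 0]}, {"gripper": 0, "offset": [0, 0, 8], "rotation": [0, 0, 0]}, {"gripper": 0, "offset": [0, 0, 9], "rotation": [0, 0, 0]}, {"gripper": 0, "offset": [0, 0, 9], "rotation": [0, 0, 0]}])

```text
time: 10.05
ee_pos: [0.4492, 0.2539, 0.211]
ee_rot: [[-1.0, -0.0, 0.001], [-0.0, 1.0, 0.0], [-0.001, 0.0, -1.0]]
contact_force: [-0.4, -0.2, 3.0]
gripper_width: 0.506
grip_force: 30.0
```

Request:
step_arm(rows=[{"gripper": 40, "offset": [0, 0, 0], "rotation": [0, 0, 0]}, {"gripper": 55, "offset": [0, 0, 0], "rotation": [0, 0, 0]}, {"gripper": 80, "offset": [0, 0, 0], "rotation": [0, 0, 0]}, {"gripper": 80, "offset": [0, 0, 0], "rotation": [0, 0, 0]}, {"gripper": 80, "offset": [0, 0, 0], "rotation": [0, 0, 0]}])

```text
time: 10.55
ee_pos: [0.4491, 0.2538, 0.2106]
ee_rot: [[-1.0, -0.0, -0.0], [-0.0, 1.0, -0.0], [0.0, -0.0, -1.0]]
contact_force: [-0.7, 0.1, 0.4]
gripper_width: 0.79
grip_force: 0.0
```

Request:
step_arm(rows=[{"gripper": 80, "offset": [0, 0, 0], "rotation": [0, 0, 0]}, {"gripper": 80, "offset": [0, 0, -10], "rotation": [0, 0, 0]}, {"gripper": 80, "offset": [0, 0, -40], "rotation": [0, 0, 0]}, {"gripper": 80, "offset": [0, 0, -85], "rotation": [0, 0, 0]}, {"gripper": 80, "offset": [0, 0, -130], "rotation": [0, 0, 0]}])

```text
time: 11.05
ee_pos: [0.4487, 0.2537, 0.3428]
ee_rot: [[-1.0, -0.0, -0.0], [-0.0, 1.0, -0.0], [0.0, -0.0, -1.0]]
contact_force: [1.1, 0.9, -1.1]
gripper_width: 0.801
grip_force: 0.0
```

Request:
step_arm(rows=[{"gripper": 60, "offset": [-25, -36, 0], "rotation": [0, 0, 0]}, {"gripper": 60, "offset": [-50, -73, 0], "rotation": [0, 0, 0]}, {"gripper": 60, "offset": [-75, -110, 0], "rotation": [0, 0, 0]}, {"gripper": 60, "offset": [-100, -146, 0], "rotation": [0, 0, 0]}, {"gripper": 60, "offset": [-125, -183, 0], "rotation": [0, 0, 0]}])

```text
time: 11.55
ee_pos: [0.5747, 0.0692, 0.3416]
ee_rot: [[-1.0, -0.0, 0.001], [-0.0, 1.0, 0.0], [-0.001, 0.0, -1.0]]
contact_force: [-0.4, 0.3, 0.9]
gripper_width: 0.6
grip_force: 0.0
```

Request:
step_arm(rows=[{"gripper": 60, "offset": [-25, -36, 0], "rotation": [0, 0, 0]}, {"gripper": 60, "offset": [-50, -73, 0], "rotation": [0, 0, 0.044]}, {"gripper": 60, "offset": [-75, -110, 0], "rotation": [0, 0, 0.044]}, {"gripper": 60, "offset": [-100, -146, 20], "rotation": [0, 0, 0.044]}, {"gripper": 60, "offset": [-125, -182, 40], "rotation": [0, 0, 0.044]}])

```text
time: 12.05
ee_pos: [0.6998, -0.1127, 0.3016]
ee_rot: [[-0.999, 0.044, 0.002], [0.044, 0.999, -0.001], [-0.002, -0.0, -1.0]]
contact_force: [0.3, 1.0, 0.1]
gripper_width: 0.599
grip_force: 0.0
```

Request:
step_arm(rows=[{"gripper": 60, "offset": [0, 0, 30], "rotation": [0, 0, 0]}, {"gripper": 60, "offset": [0, 0, 50], "rotation": [0, 0, 0]}, {"gripper": 60, "offset": [0, 0, 50], "rotation": [0, 0, 0]}])

```text
time: 12.35
ee_pos: [0.6987, -0.1113, 0.2479]
ee_rot: [[-0.999, 0.044, -0.005], [0.044, 0.999, 0.002], [0.005, 0.002, -1.0]]
contact_force: [0.3, 0.8, -0.8]
gripper_width: 0.594
grip_force: 0.0
```

```bash
python3 look.py wrist w3; python3 look.py top t2
```

```text
[ 0.699  -0.1111  0.2505] 0.6006695170151094 12.4
[421, 0, 68, 37, 1046] [ 0.587 -0.048  0.066] [ 0.592 -0.04   0.081] [ 0.5895 -0.0438  0.0737]
[546, 0, 94, 18, 1028] [ 0.597 -0.02   0.096] [0.602 0.006 0.107] [ 0.5993 -0.0072  0.1013]
[574, 37, 66, 17, 208] [0.605 0.035 0.053] [0.606 0.04  0.065] [0.6054 0.0376 0.0591]
[287, 87, 65, 211, 8614] [ 0.642 -0.123  0.014] [ 0.757 -0.1    0.16 ] [ 0.6993 -0.1116  0.0872]
[ 0.6993 -0.111   0.2521] 0.6018043623612784 12.45
[295, 147, 22, 17, 158] [0.515 0.002 0.119] [0.601 0.015 0.422] [0.5582 0.0087 0.2707]
[124, 165, 90, 88, 648] [0.398 0.18  0.011] [0.6   0.389 0.525] [0.4987 0.2845 0.2681]
[170, 174, 33, 22, 189] [0.454 0.128 0.046] [0.574 0.287 0.498] [0.5141 0.2073 0.272 ]
```

View pics/w3.png

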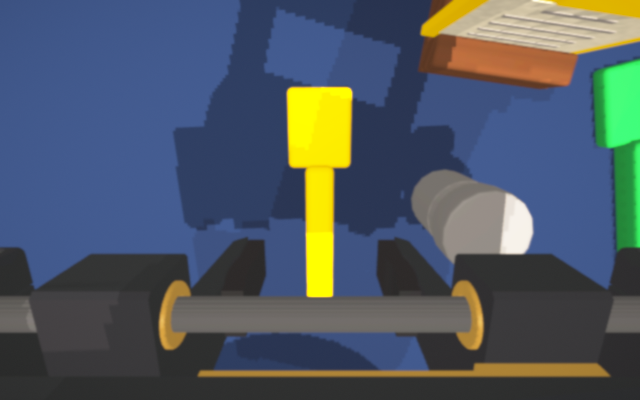

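View pics/t2.png

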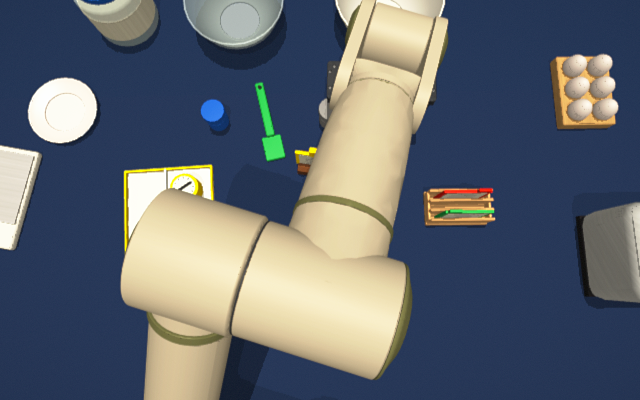

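Wrist view: the yellow spatula runs vertically at px (320,90–295), centred between the fingers. The grey jar stands close by at (480,220). Top view: the timer sits in the plain bay at (185,185). I'll check the grey jar's position and height against the gripper body.

```bash
python3 - <<'E'
from h import *
for n in("top","side"):
    c=dict(np.load(f"/tmp/{n}0.npz"));W=cloud(c)
    m=(W[...,0]>.62)&(W[...,0]<.76)&(W[...,1]>-.085)&(W[...,1]<.03)&(W[...,2]>.04)
    p=W[m];print(n,p.min(0).round(3),p.max(0).round(3)); q=p[p[:,2]>p[:,2].max()-.006];print(q.min(0),q.max(0))
E
```

```text
top [ 0.671 -0.049  0.04 ] [ 0.716 -0.004  0.077]
[ 0.67383205 -0.04708392  0.07097169] [ 0.71463998 -0.00592289  0.07696576]
side [ 0.672 -0.051  0.04 ] [ 0.716 -0.003  0.076]
[ 0.67310726 -0.05120579  0.07050603] [ 0.71645307 -0.00560537  0.07648047]
```

Request:
step_arm(rows=[{"gripper": 60, "offset": [0, 0, 30], "rotation": [0, 0, 0]}, {"gripper": 60, "offset": [0, 0, 55], "rotation": [0, 0, 0]}, {"gripper": 60, "offset": [0, 0, 68], "rotation": [0, 0, 0]}, {"gripper": 60, "offset": [0, 0, 73], "rotation": [0, 0, 0]}, {"gripper": 60, "offset": [0, 0, 73], "rotation": [0, 0, 0]}])

```text
time: 12.95
ee_pos: [0.6994, -0.1111, 0.1787]
ee_rot: [[-0.999, 0.044, 0.001], [0.044, 0.999, -0.0], [-0.001, -0.0, -1.0]]
contact_force: [-0.1, 0.0, -0.7]
gripper_width: 0.6
grip_force: 0.0
```

Request:
step_arm(rows=[{"gripper": 0, "offset": [0, 0, 0], "rotation": [0, 0, 0]}, {"gripper": 0, "offset": [0, 0, 0], "rotation": [0, 0, 0]}, {"gripper": 0, "offset": [0, 0, 0], "rotation": [0, 0, 0]}, {"gripper": 0, "offset": [0, 0, 0], "rotation": [0, 0, 0]}, {"gripper": 0, "offset": [0, 0, 0], "rotation": [0, 0, 0]}])

```text
time: 13.45
ee_pos: [0.6992, -0.1112, 0.178]
ee_rot: [[-0.999, 0.044, 0.0], [0.044, 0.999, -0.0], [-0.0, -0.0, -1.0]]
contact_force: [1.1, 0.2, 1.4]
gripper_width: 0.196
grip_force: 30.0
```

Request:
step_arm(rows=[{"gripper": 0, "offset": [0, 0, 0], "rotation": [0, 0, 0]}, {"gripper": 0, "offset": [0, 0, 0], "rotation": [0, 0, 0]}, {"gripper": 0, "offset": [0, 0, -10], "rotation": [0, 0, 0]}, {"gripper": 0, "offset": [0, 0, -40], "rotation": [0, 0, 0]}, {"gripper": 0, "offset": [0, 0, -72], "rotation": [0, 0, 0]}])

```text
time: 13.95
ee_pos: [0.699, -0.1111, 0.2503]
ee_rot: [[-0.999, 0.044, -0.002], [0.044, 0.999, 0.001], [0.002, 0.0, -1.0]]
contact_force: [0.2, -0.2, -0.1]
gripper_width: 0.196
grip_force: 30.0
```

```bash
python3 look.py wrist w4; python3 -c "
from station import state;s=state();print(s['gripper_width'],s['grip_force'])"
```

```text
[ 0.6998 -0.1113  0.2574] 0.19845809788811716 14.0
[422, 0, 62, 34, 946] [ 0.588 -0.048  0.065] [ 0.591 -0.04   0.079] [ 0.5895 -0.0437  0.0717]
[562, 0, 78, 14, 591] [ 0.597 -0.02   0.097] [0.602 0.007 0.106] [ 0.5996 -0.0067  0.1013]
[577, 35, 63, 16, 201] [0.605 0.035 0.055] [0.606 0.041 0.065] [0.6053 0.0378 0.0601]
[273, 73, 96, 224, 15051] [ 0.618 -0.125  0.086] [ 0.717 -0.093  0.162] [ 0.6674 -0.1091  0.1242]
[303, 331, 37, 41, 1490] [ 0.677 -0.123  0.087] [ 0.76  -0.104  0.175] [ 0.7186 -0.1138  0.1314]
0.19845809788811716 29.999814927577972
```

View pics/w4.png

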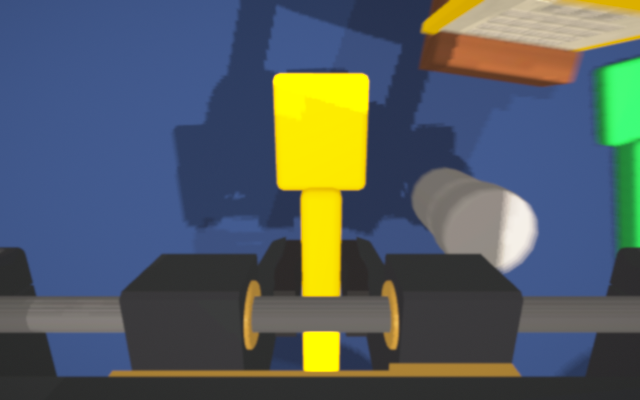

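Wrist view: the spatula is gripped level, blade forward at (320,130), and clear of the grey jar.

Request:
step_arm(rows=[{"gripper": 0, "offset": [0, 0, -40], "rotation": [0, 0, 0]}, {"gripper": 0, "offset": [0, 0, -80], "rotation": [0, 0, 0]}, {"gripper": 0, "offset": [0, 0, -110], "rotation": [0, 0, 0]}, {"gripper": 0, "offset": [20, 40, -110], "rotation": [0, 0, 0]}, {"gripper": 0, "offset": [40, 80, -110], "rotation": [0, 0, 0]}])

```text
time: 14.5
ee_pos: [0.662, -0.0292, 0.3608]
ee_rot: [[-0.999, 0.046, 0.002], [0.046, 0.999, -0.0], [-0.002, -0.0, -1.0]]
contact_force: [1.0, 0.7, -0.4]
gripper_width: 0.199
grip_force: 30.0
```

Request:
step_arm(rows=[{"gripper": 0, "offset": [20, 40, 0], "rotation": [0, 0, 0]}, {"gripper": 0, "offset": [40, 80, 0], "rotation": [0, 0, 0]}, {"gripper": 0, "offset": [60, 120, 0], "rotation": [0, 0, 0]}, {"gripper": 0, "offset": [80, 160, 0], "rotation": [0, 0, 0]}, {"gripper": 0, "offset": [100, 200, 0], "rotation": [0, 0, 0]}])

```text
time: 15.0
ee_pos: [0.5704, 0.1762, 0.3603]
ee_rot: [[-0.999, 0.044, 0.001], [0.044, 0.999, 0.0], [-0.001, 0.0, -1.0]]
contact_force: [0.4, 0.7, -0.3]
gripper_width: 0.199
grip_force: 30.0
```

Request:
step_arm(rows=[{"gripper": 0, "offset": [20, 40, 0], "rotation": [0, 0, 0]}, {"gripper": 0, "offset": [40, 80, 0], "rotation": [0, 0, -0.03]}, {"gripper": 0, "offset": [60, 120, 0], "rotation": [0, 0, -0.06]}, {"gripper": 0, "offset": [80, 165, 0], "rotation": [0, 0, -0.096]}, {"gripper": 0, "offset": [80, 165, 0], "rotation": [0, 0, -0.096]}])

```text
time: 15.5
ee_pos: [0.4962, 0.3474, 0.3602]
ee_rot: [[-0.998, -0.059, 0.0], [-0.059, 0.998, 0.001], [-0.0, 0.001, -1.0]]
contact_force: [1.0, 0.9, -1.0]
gripper_width: 0.2
grip_force: 30.0
```

```bash
python3 look.py wrist w5
```

```text
[0.4974 0.3452 0.3601] 0.20221556369871765 15.55
[168, 65, 103, 190, 6211] [0.426 0.232 0.071] [0.471 0.327 0.264] [0.4486 0.2792 0.1676]
[273, 66, 96, 231, 15495] [0.416 0.329 0.196] [0.513 0.358 0.272] [0.4647 0.3432 0.2341]
[303, 331, 36, 41, 1440] [0.474 0.341 0.198] [0.557 0.36  0.285] [0.5155 0.3503 0.2414]
```

View pics/w5.png

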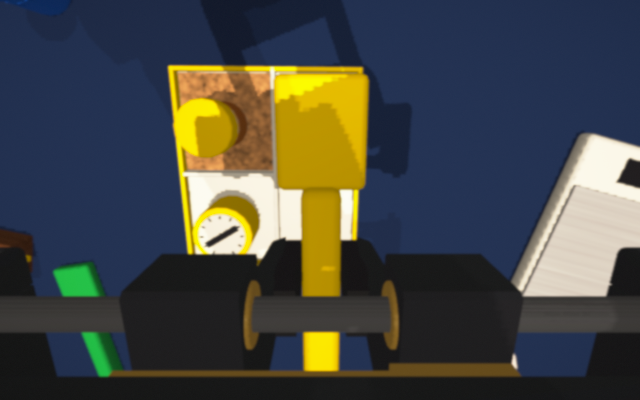

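Wrist view: the jar is in the cork bay at (207,127), the timer upright in the plain bay at (222,235), and the spatula is over the trough, parallel to it. Lowering.

Request:
step_arm(rows=[{"gripper": 0, "offset": [0, 0, 35], "rotation": [0, 0, 0]}, {"gripper": 0, "offset": [0, 0, 70], "rotation": [0, 0, 0]}, {"gripper": 0, "offset": [0, 0, 105], "rotation": [0, 0, 0]}, {"gripper": 0, "offset": [0, 0, 135], "rotation": [0, 0, 0]}, {"gripper": 0, "offset": [0, 0, 150], "rotation": [0, 0, 0]}])

```text
time: 16.05
ee_pos: [0.499, 0.3418, 0.2075]
ee_rot: [[-0.999, -0.05, -0.003], [-0.05, 0.999, -0.002], [0.003, -0.001, -1.0]]
contact_force: [0.2, -0.4, -0.5]
gripper_width: 0.2
grip_force: 30.0
```

Request:
step_arm(rows=[{"gripper": 0, "offset": [0, 0, 12], "rotation": [0, 0, 0]}, {"gripper": 0, "offset": [0, 0, 20], "rotation": [0, 0, 0]}, {"gripper": 0, "offset": [0, 0, 25], "rotation": [0, 0, 0]}, {"gripper": 0, "offset": [0, 0, 26], "rotation": [0, 0, 0]}, {"gripper": 0, "offset": [0, 0, 26], "rotation": [0, 0, 0]}])

```text
time: 16.55
ee_pos: [0.499, 0.3432, 0.1843]
ee_rot: [[-0.999, -0.052, 0.001], [-0.052, 0.999, 0.0], [-0.001, 0.0, -1.0]]
contact_force: [0.4, -0.4, -1.2]
gripper_width: 0.198
grip_force: 30.0
```

Request:
step_arm(rows=[{"gripper": 35, "offset": [0, 0, 0], "rotation": [0, 0, 0]}, {"gripper": 35, "offset": [0, 0, 0], "rotation": [0, 0, 0]}, {"gripper": 35, "offset": [0, 0, 0], "rotation": [0, 0, 0]}, {"gripper": 35, "offset": [0, 0, -15], "rotation": [0, 0, 0]}, {"gripper": 35, "offset": [0, 0, -50], "rotation": [0, 0, 0]}])

```text
time: 17.05
ee_pos: [0.4983, 0.3428, 0.2329]
ee_rot: [[-0.999, -0.052, -0.004], [-0.052, 0.999, -0.002], [0.004, -0.002, -1.0]]
contact_force: [0.4, -0.2, 0.4]
gripper_width: 0.347
grip_force: 0.0
```

Request:
step_arm(rows=[{"gripper": 50, "offset": [0, 0, -40], "rotation": [0, 0, 0.14]}, {"gripper": 50, "offset": [0, 0, -80], "rotation": [0, 0, 0.28]}, {"gripper": 50, "offset": [0, 0, -120], "rotation": [0, 0, 0.42]}, {"gripper": 50, "offset": [0, 0, -140], "rotation": [0, 0, 0.56]}, {"gripper": 50, "offset": [0, 0, -140], "rotation": [0, 0, 0.7]}])

```text
time: 17.55
ee_pos: [0.4986, 0.3431, 0.3787]
ee_rot: [[-0.794, 0.608, 0.007], [0.608, 0.794, 0.003], [-0.004, 0.006, -1.0]]
contact_force: [-0.4, 0.1, -0.6]
gripper_width: 0.505
grip_force: 0.0
```

Request:
step_arm(rows=[{"gripper": 50, "offset": [0, 0, 0], "rotation": [0, 0, 0.14]}, {"gripper": 50, "offset": [0, 0, 0], "rotation": [0, 0, 0.28]}, {"gripper": 50, "offset": [0, 0, 0], "rotation": [0, 0, 0.42]}, {"gripper": 50, "offset": [0, 0, 0], "rotation": [0, 0, 0.56]}, {"gripper": 50, "offset": [0, 0, 0], "rotation": [0, 0, 0.7]}])

```text
time: 18.05
ee_pos: [0.4986, 0.343, 0.3751]
ee_rot: [[-0.216, 0.976, 0.001], [0.976, 0.216, 0.0], [0.0, 0.001, -1.0]]
contact_force: [-0.2, 0.4, -0.5]
gripper_width: 0.501
grip_force: 0.0
```

Request:
step_arm(rows=[{"gripper": 50, "offset": [0, 0, 0], "rotation": [0, 0, 0.14]}, {"gripper": 50, "offset": [0, 0, 0], "rotation": [0, 0, 0.28]}, {"gripper": 50, "offset": [0, 0, 0], "rotation": [0, 0, 0.406]}, {"gripper": 50, "offset": [0, 0, 0], "rotation": [0, 0, 0.406]}])

```text
time: 18.45
ee_pos: [0.4986, 0.343, 0.3749]
ee_rot: [[0.183, 0.983, 0.001], [0.983, -0.183, 0.0], [0.001, 0.001, -1.0]]
contact_force: [0.2, 0.4, 0.4]
gripper_width: 0.499
grip_force: 0.0
```

Request:
step_arm(rows=[{"gripper": 50, "offset": [-40, 20, 0], "rotation": [0, 0, 0]}, {"gripper": 50, "offset": [-80, 39, 0], "rotation": [0, 0, 0]}, {"gripper": 50, "offset": [-120, 58, 0], "rotation": [0, 0, 0]}, {"gripper": 50, "offset": [-160, 78, 0], "rotation": [0, 0, 0]}, {"gripper": 50, "offset": [-200, 97, 0], "rotation": [0, 0, 0]}])

```text
time: 18.95
ee_pos: [0.5579, 0.127, 0.3746]
ee_rot: [[0.178, 0.984, 0.001], [0.984, -0.178, 0.0], [0.0, 0.001, -1.0]]
contact_force: [0.2, -0.4, -0.4]
gripper_width: 0.499
grip_force: 0.0
```

Request:
step_arm(rows=[{"gripper": 50, "offset": [-40, 20, 0], "rotation": [0, 0, 0]}, {"gripper": 50, "offset": [-80, 39, 0], "rotation": [0, 0, 0]}, {"gripper": 50, "offset": [-123, 59, 0], "rotation": [0, 0, 0]}, {"gripper": 50, "offset": [-123, 59, 0], "rotation": [0, 0, 0]}, {"gripper": 50, "offset": [-123, 59, 0], "rotation": [0, 0, 0]}])

```text
time: 19.45
ee_pos: [0.5934, -0.0034, 0.3741]
ee_rot: [[0.181, 0.983, 0.0], [0.983, -0.181, 0.0], [0.0, 0.0, -1.0]]
contact_force: [-0.5, -0.4, -0.9]
gripper_width: 0.503
grip_force: 0.0
```

```bash
cat > card.py <<'E'
import sys
from station import state, read_camera
from h import *
c=read_camera("wrist");cv2.imwrite(f"pics/{sys.argv[1]}.png",c["img"][:,:,::-1]);W=cloud(c);s=state();p0=np.array(s["ee_pos"]);R=np.array(s["ee_rot"]);print(p0.round(4),np.degrees(np.arctan2(R[1,1],R[0,1])).round(2),s["gripper_width"])
m=(mask(c,"yellow")>0)&(W[...,2]>.116)&(W[...,2]<.135)&(abs(W[...,0]-.594)<.04)&(abs(W[...,1])<.05)
p=W[m];vx,vy,x,y=cv2.fitLine(p[:,:2].astype(np.float32),cv2.DIST_L2,0,.01,.01).ravel()
r=cv2.minAreaRect(p[:,:2].astype(np.float32));print(len(p),p[:,2].max(),"line",np.degrees(np.arctan2(vy,vx)),x,y,"rect",r)
d=np.array([r[0][0],r[0][1],0])-[p0[0],p0[1],0];print("tool offset mm",(R.T@d*1000).round(1))
E
python3 card.py w6
```

```text
[ 0.5932 -0.0024  0.3741] -10.37 0.49634786175185847
680 0.12550343424498323 line 80.017075 0.5948275 -0.0007348078 rect ((0.5945624113082886, -0.001813771203160286), (0.03571014106273651, 0.009478878229856491), 79.75895690917969)
tool offset mm [0.8 1.2 0. ]
```

View pics/w6.png

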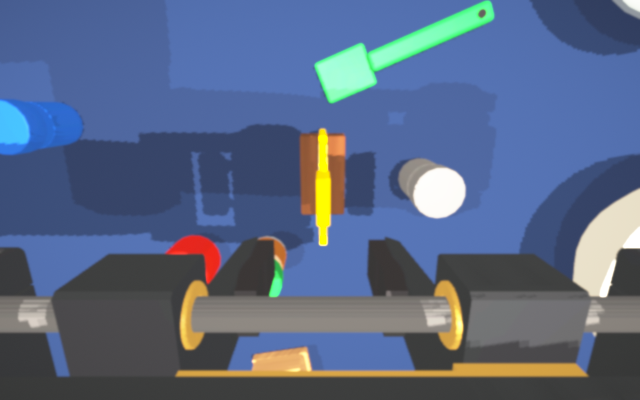

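Wrist view: the card in its stand is seen edge-on at (323,185), parallel to the fingers and centred between them; nothing stands within finger reach. Grasping the tab high so that the fingertips clear the rack's neighbouring cards later.

Request:
step_arm(rows=[{"gripper": 50, "offset": [1, 1, 30], "rotation": [0, 0, 0]}, {"gripper": 50, "offset": [1, 1, 65], "rotation": [0, 0, 0]}, {"gripper": 50, "offset": [1, 1, 95], "rotation": [0, 0, 0]}, {"gripper": 50, "offset": [1, 1, 110], "rotation": [0, 0, 0]}, {"gripper": 50, "offset": [1, 1, 110], "rotation": [0, 0, 0]}])

```text
time: 20.0
ee_pos: [0.594, -0.0005, 0.2621]
ee_rot: [[0.179, 0.984, -0.004], [0.984, -0.179, 0.001], [0.0, -0.004, -1.0]]
contact_force: [-0.2, 0.5, -0.8]
gripper_width: 0.495
grip_force: 0.0
```

Request:
step_arm(rows=[{"gripper": 0, "offset": [0, 0, 0], "rotation": [0, 0, 0]}, {"gripper": 0, "offset": [0, 0, 0], "rotation": [0, 0, 0]}, {"gripper": 0, "offset": [0, 0, 0], "rotation": [0, 0, 0]}, {"gripper": 0, "offset": [0, 0, 0], "rotation": [0, 0, 0]}, {"gripper": 0, "offset": [0, 0, 0], "rotation": [0, 0, 0]}])

```text
time: 20.5
ee_pos: [0.5947, -0.0021, 0.2642]
ee_rot: [[0.182, 0.983, 0.001], [0.983, -0.182, -0.0], [0.0, 0.001, -1.0]]
contact_force: [0.6, 0.6, 2.1]
gripper_width: 0.111
grip_force: 30.0
```

Request:
step_arm(rows=[{"gripper": 0, "offset": [0, 0, 0], "rotation": [0, 0, 0]}, {"gripper": 0, "offset": [0, 0, -5], "rotation": [0, 0, 0]}, {"gripper": 0, "offset": [0, 0, -15], "rotation": [0, 0, 0]}, {"gripper": 0, "offset": [0, 0, -30], "rotation": [0, 0, 0]}, {"gripper": 0, "offset": [0, 0, -50], "rotation": [0, 0, 0]}])

```text
time: 21.0
ee_pos: [0.5945, -0.0022, 0.3143]
ee_rot: [[0.182, 0.983, -0.001], [0.983, -0.182, 0.0], [0.0, -0.001, -1.0]]
contact_force: [0.9, 0.2, -1.7]
gripper_width: 0.11
grip_force: 30.0
```

Request:
step_arm(rows=[{"gripper": 0, "offset": [0, 0, -40], "rotation": [0, 0, 0]}, {"gripper": 0, "offset": [0, 0, -86], "rotation": [0, 0, 0]}, {"gripper": 0, "offset": [-35, -5, -86], "rotation": [0, 0, 0]}, {"gripper": 0, "offset": [-70, -10, -86], "rotation": [0, 0, 0]}, {"gripper": 0, "offset": [-107, -16, -86], "rotation": [0, 0, 0]}])

```text
time: 21.5
ee_pos: [0.5587, -0.1052, 0.4006]
ee_rot: [[0.181, 0.983, 0.001], [0.983, -0.181, -0.0], [-0.0, 0.001, -1.0]]
contact_force: [-0.0, -0.7, -1.0]
gripper_width: 0.115
grip_force: 30.0
```

Request:
step_arm(rows=[{"gripper": 0, "offset": [-40, -6, 0], "rotation": [0, 0, 0]}, {"gripper": 0, "offset": [-80, -12, 0], "rotation": [0, 0, 0]}, {"gripper": 0, "offset": [-120, -18, 0], "rotation": [0, 0, -0.05]}, {"gripper": 0, "offset": [-155, -23, 0], "rotation": [0, 0, -0.11]}, {"gripper": 0, "offset": [-180, -26, 0], "rotation": [0, 0, -0.166]}])

```text
time: 22.0
ee_pos: [0.5, -0.2786, 0.4004]
ee_rot: [[0.016, 1.0, 0.0], [1.0, -0.016, -0.0], [-0.0, 0.0, -1.0]]
contact_force: [0.3, 0.8, -1.3]
gripper_width: 0.108
grip_force: 30.0
```

Request:
step_arm(rows=[{"gripper": 0, "offset": [0, 0, 0], "rotation": [0, 0, 0]}, {"gripper": 0, "offset": [0, 0, 0], "rotation": [0, 0, 0]}, {"gripper": 0, "offset": [0, 0, 0], "rotation": [0, 0, 0]}])

```text
time: 22.3
ee_pos: [0.5014, -0.2757, 0.4001]
ee_rot: [[0.017, 1.0, 0.0], [1.0, -0.017, 0.0], [0.0, 0.0, -1.0]]
contact_force: [-0.3, -0.3, 0.1]
gripper_width: 0.111
grip_force: 30.0
```

```bash
cat > rack.py <<'E'
import sys
from station import state, read_camera
from h import *
s=state();p0=np.array(s["ee_pos"]);R=np.array(s["ee_rot"]);print(p0.round(4),np.degrees(np.arctan2(R[1,1],R[0,1])).round(2),s["gripper_width"])
def line(p):
    vx,vy,x,y=cv2.fitLine(p[:,:2].astype(np.float32),cv2.DIST_L2,0,.01,.01).ravel();return "ang %.1f  x %.4f at y=-.277"%(np.degrees(np.arctan2(vy,vx)),x+(-.277-y)*vx/vy)
for n in("wrist","side"):
    c=read_camera(n);cv2.imwrite(f"pics/{sys.argv[1]}_{n}.png",c["img"][:,:,::-1]);W=cloud(c)
    near=(c["range_z"]>0)&(abs(W[...,0]-.501)<.06)&(abs(W[...,1]+.277)<.08)
    for col,z0,z1 in(("green",.085,.103),("red",.085,.103),("yellow",p0[2]-.264+.008+.06,p0[2]-.264+.008+.09)):
        p=W[near&(mask(c,col)>0)&(W[...,2]>z0)&(W[...,2]<z1)]
        if len(p)>20: print(n,col,len(p),line(p),p.min(0).round(4),p.max(0).round(4))
E
python3 rack.py r1
```

```text
[ 0.5014 -0.2757  0.4001] -0.95 0.11069135736875763
wrist green 382 ang 89.4  x 0.4823 at y=-.277 [ 0.4795 -0.3208  0.0907] [ 0.4853 -0.2319  0.1003]
wrist red 406 ang 89.6  x 0.5196 at y=-.277 [ 0.5165 -0.3213  0.0854] [ 0.5221 -0.2323  0.1029]
wrist yellow 944 ang 89.3  x 0.5010 at y=-.277 [ 0.4963 -0.2593  0.2044] [ 0.5062 -0.2307  0.2339]
side green 137 ang -89.8  x 0.4815 at y=-.277 [ 0.4784 -0.3227  0.0852] [ 0.4858 -0.2349  0.1029]
side red 121 ang 90.0  x 0.5186 at y=-.277 [ 0.517  -0.3226  0.0852] [ 0.522  -0.234   0.1024]
side yellow 145 ang -89.8  x 0.4995 at y=-.277 [ 0.4959 -0.3221  0.2041] [ 0.506  -0.2299  0.234 ]
```

View pics/r1_wrist.png

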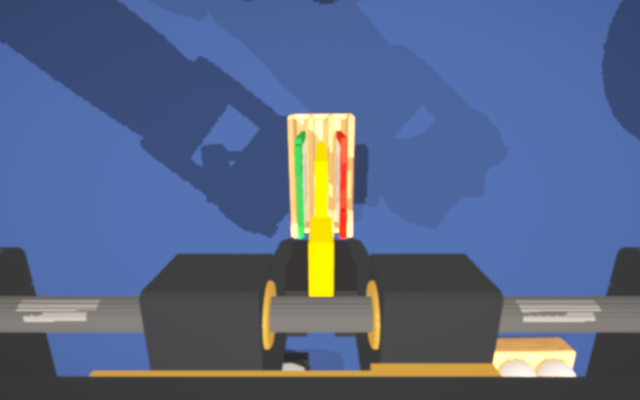

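View pics/r1_side.png

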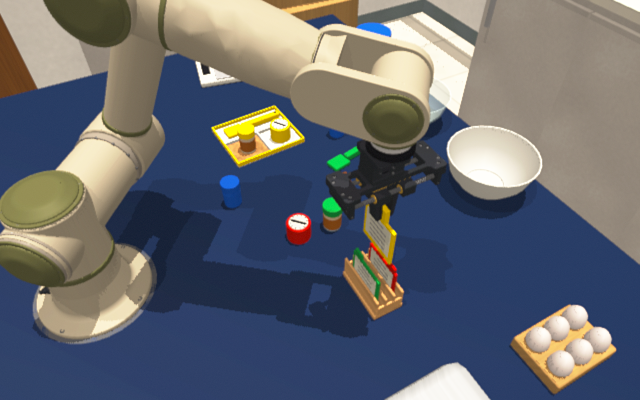

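Wrist view: the card at (322,150) sits midway between the green card (300) and the red card (342), parallel to both. Side view confirms it, and shows the jar, timer and spatula in the tray. Lowering.

Request:
step_arm(rows=[{"gripper": 0, "offset": [0, 0, 20], "rotation": [0, 0, 0]}, {"gripper": 0, "offset": [0, 0, 40], "rotation": [0, 0, 0]}, {"gripper": 0, "offset": [0, 0, 60], "rotation": [0, 0, 0]}, {"gripper": 0, "offset": [0, 0, 75], "rotation": [0, 0, 0]}, {"gripper": 0, "offset": [0, 0, 80], "rotation": [0, 0, 0]}])

```text
time: 22.9
ee_pos: [0.5012, -0.2759, 0.3184]
ee_rot: [[0.016, 1.0, -0.002], [1.0, -0.016, 0.002], [0.002, -0.002, -1.0]]
contact_force: [0.8, -0.4, -0.9]
gripper_width: 0.11
grip_force: 30.0
```

Request:
step_arm(rows=[{"gripper": 0, "offset": [0, 0, 6], "rotation": [0, 0, 0]}, {"gripper": 0, "offset": [0, 0, 12], "rotation": [0, 0, 0]}, {"gripper": 0, "offset": [0, 0, 18], "rotation": [0, 0, 0]}, {"gripper": 0, "offset": [0, 0, 24], "rotation": [0, 0, 0]}, {"gripper": 0, "offset": [0, 0, 30], "rotation": [0, 0, 0]}])

```text
time: 23.4
ee_pos: [0.5011, -0.2767, 0.2894]
ee_rot: [[0.017, 1.0, 0.0], [1.0, -0.017, -0.0], [-0.0, 0.0, -1.0]]
contact_force: [-0.3, 0.0, -1.3]
gripper_width: 0.112
grip_force: 30.0
```

Request:
step_arm(rows=[{"gripper": 0, "offset": [0, 0, 6], "rotation": [0, 0, 0]}, {"gripper": 0, "offset": [0, 0, 12], "rotation": [0, 0, 0]}, {"gripper": 0, "offset": [0, 0, 18], "rotation": [0, 0, 0]}, {"gripper": 0, "offset": [0, 0, 21], "rotation": [0, 0, 0]}, {"gripper": 0, "offset": [0, 0, 21], "rotation": [0, 0, 0]}])

```text
time: 23.9
ee_pos: [0.5011, -0.2767, 0.2686]
ee_rot: [[0.017, 1.0, 0.0], [1.0, -0.017, -0.0], [-0.0, 0.0, -1.0]]
contact_force: [-0.2, -0.5, -0.9]
gripper_width: 0.11
grip_force: 30.0
```

Request:
step_arm(rows=[{"gripper": 0, "offset": [0, 0, 1], "rotation": [0, 0, 0]}, {"gripper": 0, "offset": [0, 0, 1], "rotation": [0, 0, 0]}, {"gripper": 30, "offset": [0, 0, 1], "rotation": [0, 0, 0]}, {"gripper": 30, "offset": [0, 0, 1], "rotation": [0, 0, 0]}, {"gripper": 30, "offset": [0, 0, 1], "rotation": [0, 0, 0]}])

```text
time: 24.4
ee_pos: [0.501, -0.2767, 0.2676]
ee_rot: [[0.017, 1.0, -0.0], [1.0, -0.017, 0.0], [0.0, -0.0, -1.0]]
contact_force: [-0.1, 0.6, 0.7]
gripper_width: 0.302
grip_force: 0.0
```

Request:
step_arm(rows=[{"gripper": 30, "offset": [0, 0, -10], "rotation": [0, 0, 0]}, {"gripper": 30, "offset": [0, 0, -40], "rotation": [0, 0, 0]}, {"gripper": 30, "offset": [0, 0, -80], "rotation": [0, 0, 0]}, {"gripper": 30, "offset": [0, 0, -120], "rotation": [0, 0, 0]}, {"gripper": 30, "offset": [0, 0, -140], "rotation": [0, 0, 0]}])

```text
time: 24.9
ee_pos: [0.5009, -0.2765, 0.4122]
ee_rot: [[0.017, 1.0, 0.004], [1.0, -0.017, -0.004], [-0.004, 0.004, -1.0]]
contact_force: [-0.2, -0.3, -0.7]
gripper_width: 0.296
grip_force: 0.0
```

Request:
step_arm(rows=[{"gripper": 30, "offset": [-35, -30, 0], "rotation": [0, 0, 0]}, {"gripper": 30, "offset": [-70, -60, 0], "rotation": [0, 0, 0]}, {"gripper": 30, "offset": [-105, -90, 0], "rotation": [0, 0, 0]}, {"gripper": 30, "offset": [-105, -90, 0], "rotation": [0, 0, 0]}, {"gripper": 30, "offset": [-105, -90, 0], "rotation": [0, 0, 0]}])

```text
time: 25.4
ee_pos: [0.4088, -0.3805, 0.4083]
ee_rot: [[0.019, 1.0, 0.0], [1.0, -0.019, -0.0], [-0.0, 0.0, -1.0]]
contact_force: [-0.3, 0.2, -0.6]
gripper_width: 0.301
grip_force: 0.0
```

```bash
python3 - <<'E'
from station import state,read_camera
from h import *
yaw=np.radians(3);R=np.array([[np.cos(yaw),-np.sin(yaw)],[np.sin(yaw),np.cos(yaw)]])
for n in("top","side"):
    c=read_camera(n);cv2.imwrite(f"pics/end_{n}.png",c["img"][:,:,::-1]);W=cloud(c);y=mask(c,"yellow")>0
    def rep(nm,m,tray=True):
        p=W[m&y];a,b=p.min(0),p.max(0);ctr=(a+b)/2
        print(n,nm,len(p),a.round(3),b.round(3),"tray" if tray else "",(((ctr[:2]-[.4955,.297])@R)*1000).round(0) if tray else "")
    bx=lambda a,b,e,f,z0,z1:(W[...,0]>a)&(W[...,0]<b)&(W[...,1]>e)&(W[...,1]<f)&(W[...,2]>z0)&(W[...,2]<z1)
    rep("jar",bx(.40,.50,.2,.31,.068,.1));rep("timer",bx(.5,.6,.2,.31,.042,.06));rep("spat handle",bx(.4,.59,.315,.38,.0205,.05))
    rep("card tab",bx(.44,.56,-.36,-.2,.119,.16),False)
    for col,b in(("green",(.45,.58,-.14,-.03,.065,.09)),("red",(.38,.5,-.14,-.02,.04,.06)),("green",(.58,.8,.04,.16,.01,.03))):
        p=W[bx(*b)&(mask(c,col)>0)];print(col,len(p),((p.min(0)+p.max(0))/2).round(3) if len(p) else "")
E
```

```text
top jar 496 [0.427 0.231 0.068] [0.471 0.275 0.08 ] tray [-49. -41.]
top timer 249 [0.52  0.232 0.043] [0.574 0.287 0.054] tray [ 50. -41.]
top spat handle 499 [0.445 0.332 0.021] [0.581 0.379 0.029] tray [21. 58.]
top card tab 132 [ 0.496 -0.293  0.119] [ 0.507 -0.259  0.131]  
green 449 [ 0.517 -0.084  0.07 ]
red 234 [ 0.435 -0.074  0.046]
green 840 [0.689 0.096 0.018]
side jar 74 [0.428 0.228 0.069] [0.456 0.266 0.081] tray [-56. -47.]Traceback (most recent call last):
  File "<stdin>", line 10, in <module>
  File "<stdin>", line 7, in rep
    return umr_minimum(a, axis, None, out, keepdims, initial, where)
ValueError: zero-size array to reduction operation minimum which has no identity
```

View pics/end_side.png

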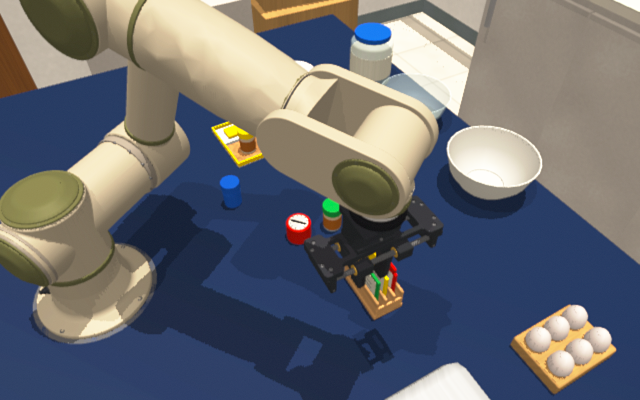

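View pics/end_top.png

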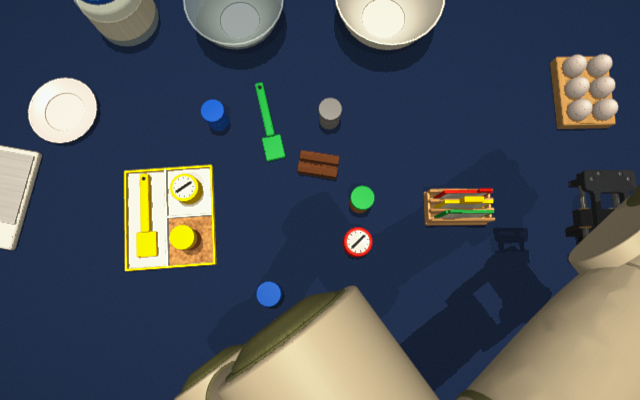

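Top view: the spatula lies in the trough at (146,215), the timer and jar stand in their bays at (185,187) and (182,238), and the card is between the red and green ones at (468,200). The look-alikes have not moved, and the heights fit seated objects. Handing in.

```bash
python3 -c "
from station import hand_in;print(hand_in())"
```

```text
the job is handed in; nothing more can be done
None
```

The job is handed in at about 25 s with all four yellow things put away; final camera checks showed each in place and the green jar, red timer and green spatula unmoved, but no verdict came back.

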